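# Inspect a lamp prism under a loupe at its focal mark

### The arm

A 7-joint arm with a two-finger parallel gripper is mounted at the origin on the work surface. World frame = base frame: x ahead of the robot, y to its left, z up, the work surface at z = 0. Lengths are in m, angles in rad, forces in N, time in s.
With the tool pointing down it reaches from about 0.4 to 0.85 m from the base axis. Payload 4.5 kg.
Tool frame: the origin (TCP) lies midway between the tips of the shut fingers; the grasp point (between the pads) lies 19 mm behind it; z points along the fingers, y is the direction in which the jaws open and shut (so a half turn about z gives the same grasp; the last joint's range is limited). The gripper opens to 88 mm and grips with 3 to 60 N. Pads are 18 mm wide; open, the fingers measure 123 mm over their backs; the gripper's body (75 mm by 187 mm) begins 45 mm behind the grasp point.
Start: joints at [-1.258, 0.689, -0.195, 1.565, 0.157, 0.902, -0.215], TCP at [0.172, 0.601, 0.239] pointing down, gripper open.
Joint ranges: [-3.01, 3.01], [-0.46, 2.08], [-1.47, 1.51], [0.13, 2.56], [-1, 4.14], [0.04, 2.09], [-2.66, 2.66]. Speed limits (rad/s): [2.57, 2.57, 3.14, 3.14, 3.14, 3.14, 3.14].

### API

Orientations are given as a unit quaternion [x, y, z, w].
In Python, from cell import * gives the robot as it stands.
- The arm moves only by the shell command python3 -m pendant 'ROWS' [OPENING] [FORCE]. ROWS is text: rows parted by semicolons, each of 6 numbers parted by spaces: the shift along the tool's x, y, z in mm, then the turn, a rotation vector about the tool's x, y, z in degrees. In form: x y z ax ay az; .... A call has exactly 10 rows; each row shifts and turns the pose as measured when the row begins, along the tool's axes as they then stand; what a row does not reach is not made up. A row lasts 1/10 s, in which the tool goes at most 50 mm and 8.59 degrees, less where a joint would pass 70% of its speed; a pose out of reach is approached as far as the arm can. A call is refused whole if a number of a shift passes 50 or a number of a turn 8.59, either way. A call with a gripper value outside its range is refused whole. OPENING is the closure, from -1 (fully open) to 1 (shut), set as the call begins (- or left out, the last holds). The fingers move at their own pace and stop on an object; FORCE is the grip in N (left out, the last holds). Time passes only in rows, so rows that do not move let the fingers close, or fill a call up. It gives the time, the measured TCP pose, the force and the opening at its end, in the units of the state.
- get_obs(): the state, without advancing time (a new reading comes with each control period).
- snapshot(name): name is "scene" or "side" or "wrist"; returns a dict with "image" (384x512x3 uint8, blue, green, red), "range_z" (384x512 float32, m along the optical axis (not along the pixel's ray), 0 where there is no reading), "fovy" (degrees; the focal length in pixels is half the picture's height over the tangent of half this angle, whatever the lens; pixels are square), "cx", "cy" (the principal point, pixels), "distortion" ([k1, k2, p1, p2, k3] as OpenCV has them; the pictures are not rectified), "pose" (4x4, takes a point from camera to world coordinates); the wrist camera has in their place "T_tool_cam" (4x4, takes a point from camera to tool coordinates, whose origin is the TCP and whose axes are the flange's). Camera axes: x right, y up, looking along -z (the intrinsics and any distortion apply to the point x, -y, -z); pixel columns grow to the right and rows downward; lengths in m; the calibration is good to about 2 mm. A picture is of the moment at which its call begins: read the wrist's pose just before it.
- sign_off(): hands the job in, once; it reports no verdict.
The state is a dict: "time": time; "joint_positions": joint angles; "joint_vel": joint speeds; "joint_efforts": joint torques, N m; "eef_pos": TCP position; "tool_rot": TCP orientation; "force": force on the tool from outside, world axes, zero at the start; "torque": the same for the moment, N m; "opening": finger opening in m.
Only numpy, scipy, OpenCV 4.12 (cv2) and the standard library are available. Lean on these libraries where they do the work, as an engineer would, in place of code of your own. Each camera call takes 0.05 s, during which the arm holds its last target.

### The job

Set the frosted glass prism, ridge up, centred on and in line with the narrow rest bar of the inspection stand, and let go of it. Then take the loupe by its handle from its oak rest and, keeping it level all the way and never touching the glass with it, hold the lens centred over the prism at the height marked by the stand's pointer; the job finishes while you are still holding it there, level and still. Leave the pointer and everything else on the bench where they are.

Things in the scene. Friction and masses are not known exactly. Their poses are not given: they have to be found in the camera images.
- prism_center (a point): Centre, half-way up, of the frosted pale glass prism: a loose house-shaped bar 60 mm long (x), 30 mm wide (y), 40 mm high (z up); its two long sides are upright for the lower 25 mm, then slope at 45 degrees to a ridge along x. Starts flat on the bench, ridge up, so this point is 20 mm above its underside; grip it across the 30 mm width. About 150 g. Either end may face either way on the bar.
- bar_top (a point): Middle of the top face of the rest bar of the inspection stand (fixed): an aluminium bar 50 mm long (x), 22 mm wide (y), 16 mm high, on a 28 mm thick column, its top 80 mm above the bench. The prism is to lie on it lengthwise along x. The stand's base plate is 80 mm wide (y), 14 mm high, and reaches from 45 mm behind this point to 145 mm ahead of it along x. A steel post 10 mm thick and 250 mm tall stands on the axis 125 mm ahead (+x) of this point.
- pointer_tip (a point): Tip of the flat brass pointer (4 mm thick, half-way up it) on a collar on the stand's post; it points back along -x to the bar, its tip 86 mm ahead (+x) of the bar's middle. Its height, 165 to 215 mm above the bench, marks the height for the middle of the lens. It slides on the post with stiff friction (5 N) and must not be shifted.
- loupe_lens (a point): Centre of the loupe's lens, half-way through its 8 mm thick, 62 mm wide dark steel rim; z is the lens axis (up). The flat black handle runs from the rim along -x: a bar 90 mm long (from 30 to 120 mm behind this point), 14 mm wide (y), 16 mm high, its mid-height level with the lens. Loose, about 110 g. It starts lying level on its rest with this point 38 mm above the bench.
- loupe_grip (a point): Point on the loupe's handle, at mid-height and half-way across, 62 mm behind the lens centre along -x: close to the balance point, between the two blocks of the rest. Axes as the loupe. Grip here across the 14 mm width, from above.
- loupe_rest: Oak rest of the loupe (fixed): base plate 165 x 62 x 8 mm with two blocks, one under the lens (from 42 to 82 mm ahead (+x) of its origin, 44 mm wide, 34 mm high) and one under the handle's end (37 to 59 mm behind, 36 mm wide, 30 mm high). Origin on the bench right below the loupe's grip point; x towards the lens.
- lamp_collar: Bystander: copper lamp collar, a ring 80 mm wide, 30 mm high; origin at the centre of its underside.
- gauge_ring: Bystander: thick steel gauge ring, 60 mm wide, 14 mm high; origin at the centre of its underside.
- probe: Bystander: steel probe with a rubber tip lying along its x, 175 mm long, 12 mm thick; origin underneath, near its middle.
- spanner: Bystander: brass spanner lying along its x, about 175 mm long; origin underneath.
- grease_tin: Bystander: closed steel tin, 66 mm wide, 60 mm high; origin at the centre of its underside.
- brush: Bystander: hand brush lying along its x, about 200 mm long; origin underneath.
There are look-alikes about, which are no part of the job. What is shaped like the part that bears loupe_lens but orange is not meant. What is shaped like the part that bears prism_center but purple is not meant.

How it is judged:
On the way, in this order (a step that is already met when the one before it is completed fails the run):
1. the prism lies centred along the rest bar, ridge up, let go (horizontal distance between prism_center and bar_top below 0.01 m and z of prism_center in the frame of bar_top between 0.016 and 0.024 m and angle between the x axis of prism_center and the x axis of bar_top, either way round below 0.2 rad and angle between prism_center's own z axis and vertical below 0.12 rad and contact force between prism and the fingers below 0.05 N and linear speed of prism below 0.02 m/s), for 0.3 s.
2. the loupe is held, lifted clear of its rest (contact force between loupe and the fingers above 0.5 N and contact force between loupe and loupe_rest below 0.05 N and height (world z) of loupe_lens above 0.06 m), for 0.2 s.
At the end, for the whole second after the job is handed in: Prism let go on the bar, ridge up, within 10 mm of its middle and 0.2 rad of its line; loupe held still in the fingers alone, level within 0.12 rad, lens centre within 12 mm sideways of the prism's centre and 8 mm in height of the pointer tip (all of step 1 and contact force between loupe and the fingers above 0.5 N and contact force between loupe and loupe_rest below 0.05 N and horizontal distance between loupe_lens and prism_center below 0.012 m and z of loupe_lens in the frame of pointer_tip between -0.008 and 0.008 m and angle between loupe_lens's own z axis and vertical below 0.12 rad and contact force between loupe and prism below 0.05 N and contact force between loupe and stand below 0.05 N and linear speed of loupe below 0.02 m/s and angular speed of loupe below 0.1 rad/s); the arm keeps its last pose, push and grip.
It fails at once if the loupe is tilted more than 20 degrees (angle between loupe_lens's own z axis and vertical above 0.35 rad).
It fails at once if the loupe touches the prism (contact force between loupe and prism above 0.3 N).
It fails at once if the pointer is shifted by more than 5 mm (distance of pointer_tip from where it was at the start of the episode above 0.005 m).
It fails at once if a bystander is moved by more than 25 mm (distance of any of lamp_collar, gauge_ring, probe, spanner, grease_tin, brush from where it was at the start of the episode above 0.025 m).
It also fails if it takes over 58 s, if anything falls off the work surface, if the arm or the gripper's body presses on something with over 40 N, if the wrist force passes 120 N, or if a joint passes its speed limit or range.

## Working session

There is one attempt and no reset: what is moved stays moved. The work goes in short steps, Python scripts to look and compute and a shell command to move; the robot and the scene stay as the last step left them, time stands still between calls to the robot, and variables do not carry over. Pictures are saved under pics/ and viewed, and the job is handed in when it is done.

```bash
ls; mkdir -p pics
cat > h.py <<'E'
from cell import *
import numpy as np, cv2
from scipy.spatial.transform import Rotation as R
def snap(n,save=None):
    o=get_obs(); s=snapshot(n)
    if 'pose' not in s:
        T=np.eye(4);T[:3,:3]=R.from_quat(o['tool_rot']).as_matrix();T[:3,3]=o['eef_pos']
        s['pose']=T@s['T_tool_cam']
    if save: cv2.imwrite('pics/'+save,s['image'])
    return s
def K(s):
    h,w=s['image'].shape[:2]; f=h/2/np.tan(np.radians(s['fovy'])/2)
    return np.array([[f,0,s['cx']],[0,f,s['cy']],[0,0,1.]])
def cloud(s):
    h,w=s['image'].shape[:2]
    u,v=np.meshgrid(np.arange(w),np.arange(h))
    p=cv2.undistortPoints(np.stack([u,v],-1).reshape(-1,1,2).astype(np.float64),K(s),np.array(s['distortion'],float)).reshape(h,w,2)
    z=s['range_z'].astype(float)
    P=np.stack([p[...,0]*z,-p[...,1]*z,-z],-1)
    W=P@s['pose'][:3,:3].T+s['pose'][:3,3]
    W[z==0]=np.nan
    return W
def proj(s,pts):
    T=np.linalg.inv(s['pose']); c=np.asarray(pts)@T[:3,:3].T+T[:3,3]
    c=c*[1,-1,-1]
    return cv2.projectPoints(c.reshape(-1,1,3),np.zeros(3),np.zeros(3),K(s),np.array(s['distortion'],float))[0].reshape(-1,2)
E
python3 - <<'E'
from h import *
o=get_obs();print({k:np.round(v,3) for k,v in o.items()})
for n in('scene','side','wrist'):
    s=snap(n,n+'0.png');print(n,s['fovy'],s['distortion'],np.round(s['pose'],2).tolist())
    np.savez('pics/'+n+'0.npz',**s)
E
```

```text
pics
{'time': np.float64(0.0), 'joint_positions': array([-1.258,  0.69 , -0.195,  1.566,  0.157,  0.902, -0.215]), 'joint_vel': array([ 0.   , -0.   , -0.   , -0.003, -0.002, -0.001, -0.002]), 'joint_efforts': array([-0.0000e+00, -5.2756e+01, -1.2670e+00, -1.5343e+01, -5.3000e-02,
        7.0000e-03,  0.0000e+00]), 'eef_pos': array([0.172, 0.6  , 0.238]), 'tool_rot': array([ 0.139,  0.99 , -0.001, -0.   ]), 'force': array([-0.182,  0.218, -0.221]), 'torque': array([-0.022, -0.006, -0.006]), 'opening': np.float64(0.088)}
scene 44.04049627037029 [-0.05857895  0.          0.          0.          0.        ] [[0.85, -0.38, 0.37, 1.0], [0.53, 0.63, -0.57, -0.78], [-0.02, 0.68, 0.74, 1.16], [0.0, 0.0, 0.0, 1.0]]
side 51.95643373728078 [-0.13237656  0.          0.          0.          0.        ] [[-0.93, 0.28, -0.25, 0.16], [-0.38, -0.66, 0.65, 0.87], [0.02, 0.69, 0.72, 1.12], [0.0, 0.0, 0.0, 1.0]]
wrist 58.295521122835154 [-0.02164074  0.          0.          0.          0.        ] [[0.28, -0.91, -0.31, 0.09], [0.96, 0.26, 0.09, 0.62], [-0.0, -0.32, 0.95, 0.38], [0.0, 0.0, 0.0, 1.0]]
```

View pics/scene0.png

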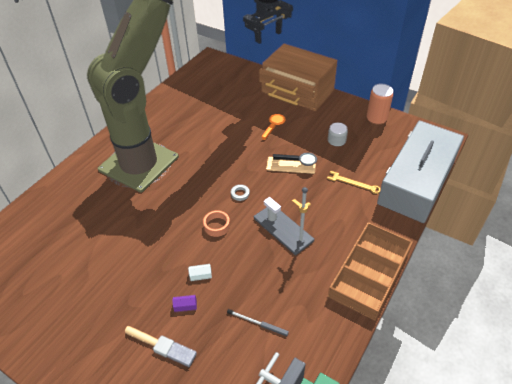

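View pics/side0.png

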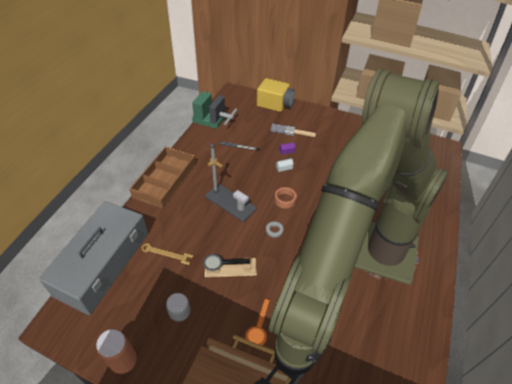

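View pics/wrist0.png

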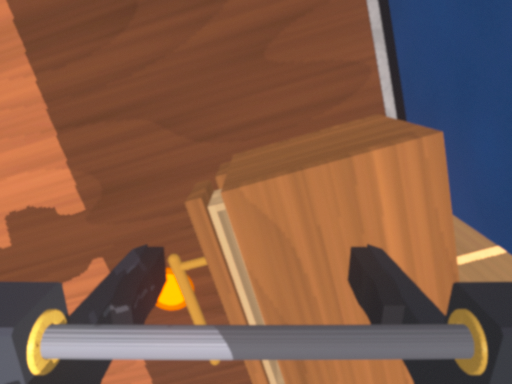

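The scene view shows the glass prism at (200,273) and the purple decoy at (184,303). The stand's bar is at (272,210) with its post at (303,220). The loupe lies on its rest, lens at (307,160), and the orange decoy is at (275,122). The side view agrees: prism (285,166), bar (240,199), lens (213,262). Next I'll measure them.

Run:
```python
from h import *
for n,b in (('scene',dict(prism=(180,255,222,290),stand=(245,180,325,262),loupe=(258,143,328,182))),('side',dict(prism=(270,152,300,178),stand=(195,135,265,225),loupe=(195,245,265,285)))):
    s=dict(np.load(f'pics/{n}0.npz')); W=cloud(s); im=s['image']
    for k,(x0,y0,x1,y1) in b.items():
        c=cv2.resize(im[y0:y1,x0:x1],None,fx=8 if k!='prism' else 12,fy=8 if k!='prism' else 12,interpolation=cv2.INTER_CUBIC)
        cv2.imwrite(f'pics/{n}_{k}.png',c)
        P=W[y0:y1,x0:x1].reshape(-1,3); P=P[~np.isnan(P[:,0])]
        H=P[P[:,2]>0.006]
        print(n,k,len(P),len(H),'z pct',np.round(np.percentile(H[:,2],[2,25,50,75,98]),3),'min',H.min(0).round(3),'max',H.max(0).round(3))
```

```text
scene prism 1465 295 z pct [0.006 0.019 0.029 0.034 0.041] min [ 0.416 -0.323  0.006] max [ 0.495 -0.173  0.043]
scene stand 6529 1838 z pct [0.006 0.013 0.016 0.039 0.229] min [ 0.391 -0.134  0.006] max [0.707 0.252 0.253]
scene loupe 2717 851 z pct [0.006 0.009 0.014 0.041 0.048] min [0.318 0.151 0.006] max [0.6   0.402 0.054]
side prism 778 142 z pct [0.007 0.015 0.025 0.033 0.04 ] min [ 0.428 -0.34   0.006] max [ 0.496 -0.218  0.041]
side stand 6279 1158 z pct [0.007 0.012 0.014 0.05  0.222] min [ 0.48  -0.372  0.006] max [0.87  0.076 0.251]
side loupe 2787 845 z pct [0.006 0.009 0.032 0.041 0.049] min [0.373 0.142 0.006] max [0.587 0.325 0.053]
```

Run:
```python
from h import *
a=[cv2.imread(f'pics/{n}_{k}.png') for n in('scene','side') for k in('stand','loupe')]
for i,x in enumerate(a): print(x.shape)
c=[cv2.resize(x,(400,300)) for x in a]
cv2.imwrite('pics/m0.png',np.vstack([np.hstack(c[:2]),np.hstack(c[2:])]))
```

```text
(656, 640, 3)
(312, 560, 3)
(720, 560, 3)
(320, 560, 3)
```

View pics/m0.png

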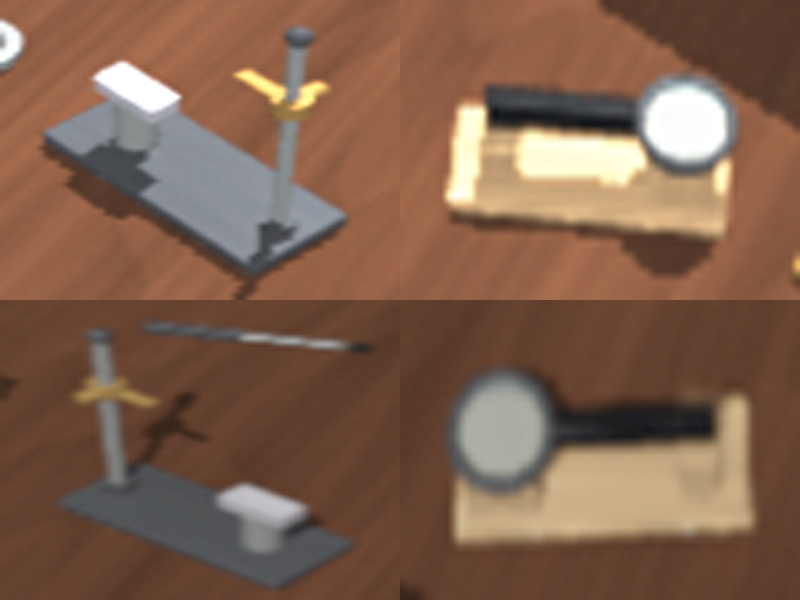

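```bash
cat > fit.py <<'E'
from h import *
P={}
for n in('scene','side'):
    s=dict(np.load(f'pics/{n}0.npz')); P[n]=(s,cloud(s))
def sel(n,c,r,z0,z1):
    W=P[n][1].reshape(-1,3); m=(np.hypot(W[:,0]-c[0],W[:,1]-c[1])<r)&(W[:,2]>z0)&(W[:,2]<z1)
    return W[m]
def rect(p):
    (c,wh,a)=cv2.minAreaRect((p[:,:2]*1000).astype(np.float32)); return np.round(c,1),np.round(wh,1),round(a,1),len(p)
E
python3 - <<'E'
from fit import *
for n,pc,pm,pl in(('scene',(200,273),(272,207),(307,160)),('side',(285,166),(243,197),(213,262))):
    W=P[n][1]
    for nm,(u,v) in zip(('prism','bar','lens'),(pc,pm,pl)):
        print(n,nm,W[v,u].round(3))
    c=W[pc[1],pc[0]]; print('prism',rect(sel(n,c,.06,.008,.06)), 'ridge',rect(sel(n,c,.06,.036,.06)),'z95',np.percentile(sel(n,c,.06,.008,.06)[:,2],[90,98,100]))
    c=W[pm[1],pm[0]]; print('bar',rect(sel(n,c,.06,.066,.09)),'top',rect(sel(n,c,.05,.075,.09)),'base',rect(sel(n,[c[0],c[1]],.25,.008,.02)))
    p=sel(n,c,.25,.09,.3); print('post',rect(p),p[:,2].max())
    for z in np.arange(.1,.26,.01):
        q=p[(p[:,2]>=z)&(p[:,2]<z+.01)]
        if len(q): print(' ',z.round(2),q[:,:2].mean(0).round(3),q[:,:2].min(0).round(3),q[:,:2].max(0).round(3),len(q))
    c=W[pl[1],pl[0]];p=sel(n,c,.16,.036,.06); print('loupe',rect(p),'restbase',rect(sel(n,c,.18,.006,.012)))
    q=p[np.hypot(*(p-c)[:,:2].T)<.045]; print(' lens',rect(q),np.median(q[:,2]))
    q=p[np.hypot(*(p-c)[:,:2].T)>.045]; print(' handle',rect(q),np.median(q[:,2]))
E
```

```text
scene prism [ 0.47  -0.263  0.029]
scene bar [0.54  0.012 0.078]
scene lens [0.519 0.281 0.039]
prism (array([ 468.6, -261.7]), array([60.6, 50.9]), 41.3, 274) ridge (array([ 463.9, -256.8]), array([56.8, 15. ]), 41.5, 55) z95 [0.03909026 0.04163091 0.04284925]
bar (array([534.6,  20.1]), array([27.6, 53.3]), 73.1, 150) top (array([535.1,  20.7]), array([26.1, 51.6]), 73.1, 114) base (array([557.2,  45.5]), array([390. , 433.7]), 1.4, 1535)
post (array([646.5,  -4.3]), array([33.8, 52.3]), 59.5, 232) 0.2533435497435945
  0.1 [ 0.656 -0.017] [ 0.652 -0.019] [ 0.66  -0.014] 6
  0.11 [ 0.656 -0.017] [ 0.652 -0.019] [ 0.66  -0.012] 9
  0.12 [ 0.657 -0.017] [ 0.652 -0.02 ] [ 0.66  -0.014] 7
  0.13 [ 0.656 -0.018] [ 0.652 -0.021] [ 0.659 -0.015] 8
  0.14 [ 0.655 -0.016] [ 0.65 -0.02] [ 0.659 -0.012] 9
  0.15 [ 0.656 -0.018] [ 0.655 -0.021] [ 0.659 -0.015] 4
  0.16 [ 0.653 -0.017] [ 0.621 -0.026] [0.666 0.001] 20
  0.17 [ 0.649 -0.012] [ 0.617 -0.029] [0.667 0.009] 77
  0.18 [ 0.657 -0.017] [ 0.644 -0.025] [ 0.666 -0.013] 13
  0.19 [ 0.655 -0.017] [ 0.65  -0.019] [ 0.659 -0.015] 11
  0.2 [ 
[... 1668 characters left out ...]

  0.19 [ 0.647 -0.009] [ 0.644 -0.013] [ 0.652 -0.005] 6
  0.2 [ 0.649 -0.01 ] [ 0.645 -0.014] [ 0.653 -0.007] 8
  0.21 [ 0.648 -0.011] [ 0.643 -0.013] [ 0.653 -0.008] 6
  0.22 [ 0.648 -0.011] [ 0.645 -0.014] [ 0.65  -0.008] 6
  0.23 [ 0.646 -0.01 ] [ 0.644 -0.017] [ 0.648 -0.006] 4
  0.24 [ 0.648 -0.01 ] [ 0.645 -0.022] [ 0.652 -0.004] 11
  0.25 [ 0.649 -0.009] [ 0.647 -0.012] [ 0.652 -0.006] 3
loupe (array([508.1, 322.2]), array([251.8, 104.3]), 61.7, 425) restbase (array([514. , 305.6]), array([336.9, 306.5]), 18.2, 448)
 lens (array([512.3, 284. ]), array([69.5, 60.2]), 59.8, 278) 0.040315851291068405
 handle (array([485.7, 334.2]), array([251.8,  53.5]), 61.7, 147) 0.046623223406421443
```

Run:
```python
from fit import *
for n in P:
    s,W=P[n]; g=s['image'].max(-1)
    c=np.array([.5125,.283])
    d=np.hypot(W[...,0]-c[0],W[...,1]-c[1])
    m=(d>.035)&(d<.13)&(W[...,2]>.042)&(W[...,2]<.056)&(g<90)
    q=W[m]; 
    v=q[:,:2].mean(0)-c; l=cv2.fitLine(q[:,:2].astype(np.float32),cv2.DIST_L2,0,.01,.01).ravel()
    print(n,len(q),q.mean(0).round(3),np.degrees(np.arctan2(-v[1],-v[0])),np.degrees(np.arctan2(l[1],l[0])), rect(q))
    # pointer points along line
    b=np.array([.533,.0225]); x=np.array([.958,-.287])
    f=(W[...,:2]-b)@x; y=(W[...,:2]-b)@np.array([.287,.958])
    m=(f>.078)&(f<.112)&(abs(y)<.02)&(W[...,2]>.12)
    for q,ff,yy in zip(W[m],f[m],y[m]): print('  %.3f %.3f z %.4f'%(ff,yy,q[2]))
s=P['scene'][0]; 
s=dict(np.load('pics/wrist0.npz'));print(s['T_tool_cam'].round(3))
```

```text
scene 78 [0.447 0.25  0.046] 26.728786496893147 23.87302 (array([446.4, 249.8]), array([75.6, 18.5]), 26.8, 78)
  0.089 0.002 z 0.1734
  0.088 -0.001 z 0.1700
  0.091 0.000 z 0.1720
  0.091 0.003 z 0.1701
  0.094 0.005 z 0.1714
  0.091 -0.004 z 0.1717
  0.095 -0.004 z 0.1746
  0.097 -0.003 z 0.1757
  0.095 0.003 z 0.1691
  0.099 0.003 z 0.1723
  0.093 -0.001 z 0.1663
  0.099 -0.004 z 0.1733
  0.100 -0.001 z 0.1727
  0.101 0.002 z 0.1713
  0.104 0.002 z 0.1739
  0.099 -0.004 z 0.1699
  0.102 -0.003 z 0.1720
  0.105 -0.003 z 0.1742
  0.108 -0.002 z 0.1763
  0.101 -0.002 z 0.1660
  0.107 -0.005 z 0.1729
  0.108 -0.001 z 0.1710
  0.111 -0.000 z 0.1728
side 99 [0.444 0.255 0.046] 22.045956661242815 26.016487 (array([444. , 253.7]), array([76.6, 16.9]), 25.6, 99)
  0.109 0.000 z 0.1785
  0.110 -0.000 z 0.1730
  0.108 -0.003 z 0.1719
  0.110 0.005 z 0.1717
  0.107 0.003 z 0.1719
  0.107 -0.001 z 0.1691
  0.101 -0.000 z 0.1734
  0.109 0.011 z 0.1722
  0.111 0.005 z 0.1663
  0.107 0.004 z 0.1678
  0.104 0.002 z 0.1686
  0.099 0.002 z 0.1717
  0.099 -0.003 z 0.1682
  0.095 -0.004 z 0.1701
  0.098 0.003 z 0.1677
  0.092 0.004 z 0.1724
  0.091 0.001 z 0.1709
  0.089 -0.003 z 0.1697
  0.090 0.002 z 0.1677
  0.083 0.003 z 0.1726
  0.085 0.002 z 0.1662
[[-0.001  0.948  0.318  0.082]
 [ 1.     0.     0.001  0.001]
 [ 0.001  0.318 -0.948 -0.146]
 [ 0.     0.     0.     1.   ]]
```

```bash
cat > go.py <<'E'
# helper: prints tool-frame shift (mm) & az (deg) from measured pose to target x y z yaw(of tool x) 
from h import *
import sys
t=np.array(sys.argv[1:4],float); yaw=float(sys.argv[4]); 
o=get_obs(); q=R.from_quat(o['tool_rot']); M=q.as_matrix()
c,s=np.cos(np.radians(yaw)),np.sin(np.radians(yaw))
G=np.array([[c,s,0],[s,-c,0],[0,0,-1.]])
print('pos',o['eef_pos'].round(4),'yaw',np.degrees(np.arctan2(M[1,0],M[0,0])).round(1),'t',round(float(o['time']),2),'F',o['force'].round(1),'open',round(float(o['opening']),4),'j7',o['joint_positions'].round(2))
print('shift in present axes',(M.T@(t-o['eef_pos'])*1000).round(1),' shift in target axes',(G.T@(t-o['eef_pos'])*1000).round(1),'rotvec',np.degrees((q.inv()*R.from_matrix(G)).as_rotvec()).round(2))
E
python3 -m pendant '-34 -21.4 -6 0 0 0;-34 -21.4 -6 0 0 0;-34 -21.4 -6 0 0 0;-34 -21.4 -6 0 0 0;-34 -21.4 -6 0 0 0;-34 -21.4 -6 0 0 0;-34 -21.4 -6 0 0 0;-34 -21.4 -6 0 0 0;-34 -21.4 -6 0 0 0;-34 -21.4 -6 0 0 0'
python3 go.py 0.462 -0.25 0.2 42
```

```text
time: 1.15
eef_pos: [0.4437, 0.2955, 0.2955]
tool_rot: [0.132, 0.991, -0.002, -0.004]
force: [0.4, 0.3, 0.4]
opening: 0.088
pos [0.4437 0.2955 0.2955] yaw 164.9 t 1.15 F [0.4 0.3 0.4] open 0.088 j7 [-0.52  0.5  -0.25  1.76  0.15  0.9   0.48]
shift in present axes [-160.6 -521.4   97. ]  shift in target axes [-351.4  417.7   95.5] rotvec [-5.7000e-01  8.0000e-02  1.2288e+02]
```

Run:
```python
from h import *
s=snap('wrist','w1.png'); np.savez('pics/w1.npz',**s)
```

```text
(no output)
```

View pics/w1.png

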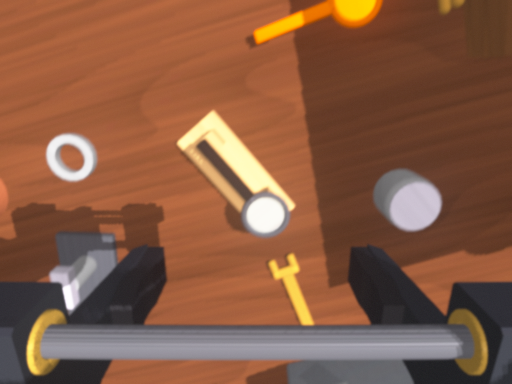

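The wrist view shows the loupe clearly, lens at (265,215) and handle end at (203,145). The gauge ring is at (71,157) and the stand at lower left. I'll refine the loupe pose from this view.

Run:
```python
from h import *
s=dict(np.load('pics/w1.npz')); W=cloud(s); g=s['image'].max(-1)
print(W[215,265],W[170,228])
c=np.array([.5125,.283]); d=np.hypot(W[...,0]-c[0],W[...,1]-c[1])
m=(d<.05)&(W[...,2]>.03)&(W[...,2]<.06)
# lens: circle in xy of height >.036, near
for it in range(4):
    d=np.hypot(W[...,0]-c[0],W[...,1]-c[1]); m=(d<.034)&(W[...,2]>.0365)&(W[...,2]<.05)
    (x,y),r=cv2.minEnclosingCircle((W[m][:,:2]*1000).astype(np.float32)); c=np.array([x,y])/1000
    print(c,r,m.sum(),np.median(W[m][:,2]))
h=(d>.04)&(d<.13)&(W[...,2]>.040)&(W[...,2]<.056)&(g<110)
q=W[h];r=cv2.minAreaRect((q[:,:2]*1000).astype(np.float32));print(r,len(q),np.median(q[:,2]))
v=np.array(r[0])/1000-c;print('dist',np.hypot(*v)*1000,'yaw',np.degrees(np.arctan2(-v[1],-v[0])))
l=cv2.fitLine(q[:,:2].astype(np.float32),cv2.DIST_L2,0,.01,.01).ravel();print(np.degrees(np.arctan2(l[1],l[0])))
```

```text
[0.51922097 0.28522616 0.0395621 ] [0.45022011 0.25808025 0.04645761]
[0.51250378 0.28305692] 33.92881774902344 1810 0.040360685090324006
[0.5124787  0.28314639] 33.94989013671875 1812 0.04036385568080808
[0.51252435 0.28310556] 33.969749450683594 1814 0.0403665665540254
[0.51252435 0.28310556] 33.969749450683594 1814 0.0403665665540254
((443.73980712890625, 251.2533416748047), (71.96676635742188, 10.97793197631836), 24.87857437133789) 518 0.046205605072557276
dist 75.80156717361251 yaw 24.847548241438908
25.246761
```

```bash
python3 -m pendant '-12 -48 3 0 0 0;-12 -48 3 0 0 0;-12 -48 3 0 0 0;-12 -48 3 0 0 0;-12 -48 3 0 0 0;-12 -48 3 0 0 0;-12 -48 3 0 0 0;-12 -48 3 0 0 0;-12 -48 3 0 0 0;-12 -48 3 0 0 0'
python3 go.py 0.462 -0.25 0.2 42
```

```text
time: 2.2
eef_pos: [0.4358, -0.1996, 0.2672]
tool_rot: [0.134, 0.991, -0.001, 0.001]
force: [0.9, -0.5, -0.1]
opening: 0.0882
pos [ 0.4358 -0.1996  0.2672] yaw 164.6 t 2.2 F [ 0.9 -0.5 -0.1] open 0.0882 j7 [ 0.49  0.46 -0.23  1.96  0.16  0.74  1.47]
shift in present axes [-38.4 -41.6  67.4]  shift in target axes [-14.3  55.   67.2] rotvec [  0.13   0.14 122.61]
```

Run:
```python
from h import *
s=snap('wrist','w2.png'); np.savez('pics/w2.npz',**s); W=cloud(s)
c=np.array([.462,-.25])
for it in range(2):
    d=np.hypot(W[...,0]-c[0],W[...,1]-c[1])
    for z0 in(.008,.02,.028,.036):
        q=W[(d<.045)&(W[...,2]>z0)&(W[...,2]<.06)]
        print(z0,len(q),cv2.minAreaRect((q[:,:2]*1000).astype(np.float32)))
    print(np.percentile(q[:,2],[50,98]))
print(proj(s,[[.462,-.25,.04],[.533,.0225,.08]]))
```

```text
0.008 1454 ((461.1387939453125, -253.6275177001953), (60.065948486328125, 30.897132873535156), 40.88520812988281)
0.02 1315 ((461.151123046875, -253.63568115234375), (60.04950714111328, 30.902395248413086), 40.83271408081055)
0.028 1028 ((460.7682189941406, -253.2244873046875), (60.02104949951172, 26.808490753173828), 40.350948333740234)
0.036 380 ((460.6064453125, -253.14976501464844), (59.85832214355469, 10.652379035949707), 40.65983581542969)
[0.03807371 0.040963  ]
0.008 1454 ((461.1387939453125, -253.6275177001953), (60.065948486328125, 30.897132873535156), 40.88520812988281)
0.02 1315 ((461.151123046875, -253.63568115234375), (60.04950714111328, 30.902395248413086), 40.83271408081055)
0.028 1028 ((460.7682189941406, -253.2244873046875), (60.02104949951172, 26.808490753173828), 40.350948333740234)
0.036 380 ((460.6064453125, -253.14976501464844), (59.85832214355469, 10.652379035949707), 40.65983581542969)
[0.03807371 0.040963  ]
[[219.72072622 191.9777369 ]
 [488.01340279 200.34123249]]
```

View pics/w2.png

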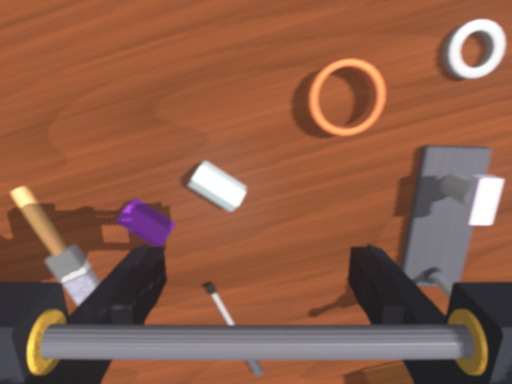

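```bash
python3 - <<'E'
from h import *
s=dict(np.load('pics/w2.npz')); W=cloud(s)
c=W[222,146,:2];print('purple',W[222,146])
d=np.hypot(W[...,0]-c[0],W[...,1]-c[1])
q=W[(d<.05)&(W[...,2]>.01)];r=cv2.minAreaRect((q[:,:2]*1000).astype(np.float32));B=cv2.boxPoints(r)
a=np.radians(40.7);M=np.array([[np.cos(a),np.sin(a)],[-np.sin(a),np.cos(a)]])
print(r,((B-[461,-253.3])@M.T).round(0))
c=np.array([.533,.022])
d=np.hypot(W[...,0]-c[0],W[...,1]-c[1])
q=W[(d<.05)&(W[...,2]>.074)&(W[...,2]<.09)];print('bar',cv2.minAreaRect((q[:,:2]*1000).astype(np.float32)),len(q),np.median(q[:,2]))
q=W[(W[...,2]>.008)&(W[...,2]<.02)&(np.hypot(W[...,0]-.58,W[...,1]-.005)<.13)];print('base',cv2.minAreaRect((q[:,:2]*1000).astype(np.float32)),len(q))
E
python3 go.py 0.461 -0.2533 0.15 40.7
```

```text
purple [ 0.47719879 -0.34892872  0.03104517]
((483.86212158203125, -353.4647521972656), (60.144432067871094, 31.115928649902344), 38.27762222290039) [[ -77.  -74.]
 [ -79. -105.]
 [ -19. -108.]
 [ -17.  -77.]]
bar ((534.2638549804688, 22.172027587890625), (24.812286376953125, 51.497867584228516), 73.18666076660156) 1188 0.07994041351470949
base ((581.2860717773438, 7.647041320800781), (81.5961685180664, 190.08445739746094), 73.08684539794922) 7271
pos [ 0.4339 -0.2102  0.2666] yaw 163.8 t 2.25 F [-0.2 -6.6 -0.3] open 0.0883 j7 [ 0.5   0.47 -0.22  1.95  0.16  0.74  1.47]
shift in present axes [-37.6 -32.9 117. ]  shift in target axes [ -7.6  50.3 116.6] rotvec [-6.0000e-02  5.9000e-01  1.2314e+02]
```

```bash
python3 -m pendant '0 0 0 0 0 8.4;0 0 0 0 0 8.4;0 0 0 0 0 8.4;0 0 0 0 0 8.4;0 0 0 0 0 8.4;0 0 0 0 0 8.4;0 0 0 0 0 8.4;0 0 0 0 0 8.4;0 0 0 0 0 8.4;0 0 0 0 0 8.4' -0.3
python3 go.py 0.461 -0.2533 0.15 40.7
```

```text
time: 3.25
eef_pos: [0.4315, -0.2117, 0.2644]
tool_rot: [0.775, 0.632, -0.003, 0.001]
force: [-0.1, -0.1, -1.1]
opening: 0.0571
pos [ 0.4315 -0.2117  0.2644] yaw 78.3 t 3.25 F [-0.1 -0.1 -1.1] open 0.0571 j7 [ 0.21  0.47  0.22  1.97 -0.14  0.71  0.31]
shift in present axes [-34.   37.5 114.6]  shift in target axes [ -4.7  50.8 114.4] rotvec [2.000e-02 4.200e-01 3.763e+01]
```

```bash
python3 -m pendant '0 0 0 0 0 8;0 0 0 0 0.4 8;0 0 0 0 0 8;0 0 0 0 0 8;0 0 0 0 0 5;-1 10 22 0 0 0;-1 10 22 0 0 0;-1 10 22 0 0 0;-1 10 22 0 0 0;-1 10 22 0 0 0'
python3 go.py 0.461 -0.2533 0.004 40.7
```

```text
time: 4.25
eef_pos: [0.4635, -0.2473, 0.152]
tool_rot: [0.94, 0.341, 0.002, 0.0]
force: [-0.1, 0.1, -0.3]
opening: 0.0572
pos [ 0.4635 -0.2473  0.152 ] yaw 39.9 t 4.25 F [-0.1  0.1 -0.3] open 0.0572 j7 [ 0.23  0.71  0.3   1.97 -0.41  0.52 -0.07]
shift in present axes [ -6.3   2.8 148. ]  shift in target axes [ -5.8   2.9 148. ] rotvec [ 0.08 -0.2  -0.84]
```

```bash
python3 -m pendant '-1 0.5 20 0 0 -0.4;-1 0.5 20 0 0 -0.4;-1 0.5 20 0 0 0;-1 0.5 20 0 0 0;-1 0.5 20 0 0 0;-1 0.5 15 0 0 0;0 0 10 0 0 0;0 0 5 0 0 0;0 0 3 0 0 0;0 0 0 0 0 0'
python3 go.py 0.461 -0.2533 0.004 40.7
```

```text
time: 5.25
eef_pos: [0.4633, -0.2494, 0.0098]
tool_rot: [0.937, 0.348, 0.001, -0.002]
force: [-0.6, 0.2, 0.0]
opening: 0.0573
pos [ 0.4633 -0.2494  0.0098] yaw 40.7 t 5.25 F [-0.6  0.2  0. ] open 0.0573 j7 [ 0.34  0.96  0.11  2.   -0.48  0.21  0.02]
shift in present axes [-4.3  1.5  5.8]  shift in target axes [-4.3  1.4  5.8] rotvec [-0.12 -0.21  0.05]
```

```bash
python3 -m pendant '-4.5 1.5 6 0 0 0;-2 0.5 2 0 0 0;-1 0 1 0 0 0;0 0 0 0 0 0;0 0 0 0 0 0;0 0 0 0 0 0;0 0 0 0 0 0;0 0 0 0 0 0;0 0 0 0 0 0;0 0 0 0 0 0' 
python3 go.py 0.461 -0.2533 0.004 40.7
python3 - <<'E'
from h import *
s=snap('wrist','w3.png')
E
```

```text
time: 6.25
eef_pos: [0.4599, -0.257, 0.0021]
tool_rot: [0.937, 0.348, 0.003, -0.0]
force: [-0.7, -0.1, 0.5]
opening: 0.0567
pos [ 0.4599 -0.257   0.0021] yaw 40.7 t 6.25 F [-0.7 -0.1  0.5] open 0.0567 j7 [ 0.37  0.97  0.1   2.   -0.48  0.19  0.03]
shift in present axes [ 3.3 -2.1 -1.9]  shift in target axes [ 3.3 -2.1 -1.9] rotvec [ 0.09 -0.28  0.05]
```

View pics/w3.png

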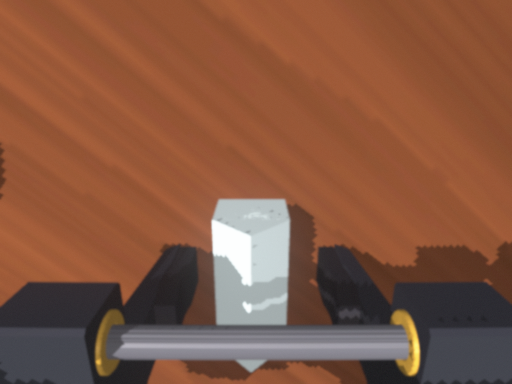

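The prism sits between the fingers, aligned with the jaws and its ridge near column 252. I'll close on it and lift.

```bash
python3 -m pendant '2 -1 -2 0 0 0;0 0 0 0 0 0;0 0 0 0 0 0;0 0 0 0 0 0;0 0 0 0 0 0;0 0 0 0 0 0;0 0 0 0 0 0;0 0 0 0 0 0;0 0 0 0 0 0;0 0 0 0 0 0' 1 20
python3 go.py 0.461 -0.2533 0.004 40.7
```

```text
time: 7.3
eef_pos: [0.4609, -0.2545, 0.0043]
tool_rot: [0.937, 0.348, 0.003, -0.0]
force: [-0.3, 0.7, -0.1]
opening: 0.0298
pos [ 0.4609 -0.2545  0.0043] yaw 40.8 t 7.3 F [-0.3  0.7 -0.1] open 0.0298 j7 [ 0.36  0.97  0.1   2.   -0.48  0.19  0.03]
shift in present axes [ 0.9 -0.8  0.3]  shift in target axes [ 0.9 -0.8  0.3] rotvec [ 0.07 -0.29  0.06]
```

```bash
python3 -m pendant '0 0 -10 0 0 0;0 0 -20 0 0 0;0 0 -30 0 0 0;0 0 -35 0 0 0;0 0 -35 0 0 0;0 0 -35 0 0 0;0 0 -20 0 0 -8;0 0 -10 0 0 -8;0 0 0 0 0 -8;0 0 0 0 0 -8'
python3 go.py 0.5343 0.0222 0.2 163.1
```

```text
time: 8.3
eef_pos: [0.4576, -0.2545, 0.2121]
tool_rot: [0.8, 0.6, 0.002, 0.0]
force: [-0.4, 0.3, -1.3]
opening: 0.0302
pos [ 0.4576 -0.2545  0.2121] yaw 73.8 t 8.3 F [-0.4  0.3 -1.3] open 0.0302 j7 [ 0.31  0.6   0.19  1.91 -0.18  0.64  0.33]
shift in present axes [287.   -3.6  13. ]  shift in target axes [  7.1 287.   12.1] rotvec [  0.29  -0.   -89.3 ]
```

```bash
python3 -m pendant '0 0 0 0 0 -8.4;0 0 0 0 0 -8.4;0 0 0 0 0 -8.4;0 0 0 0 0 -8.4;0 0 0 0 0 -8.4;0 0 0 0 0 -8.4;0 0 0 0 0 -8.4;0 0 0 0 0 -8.4;0 0 0 0 0 -8.4;0 0 0 0 0 -8.4'
python3 go.py 0.5343 0.0222 0.18 163.1
```

```text
time: 9.3
eef_pos: [0.4509, -0.255, 0.2177]
tool_rot: [0.176, 0.984, -0.002, -0.0]
force: [-0.6, 0.0, -1.5]
opening: 0.0298
pos [ 0.4509 -0.255   0.2177] yaw 159.7 t 9.3 F [-0.6  0.  -1.5] open 0.0298 j7 [ 0.59  0.59 -0.26  1.91  0.23  0.68  1.4 ]
shift in present axes [ 17.8 289.   36.7]  shift in target axes [  0.8 289.4  37.7] rotvec [-0.2   0.   -3.36]
```

```bash
python3 -m pendant '0 0 0 0 0 -3.4;0 32 0 0 0 -0.5;0 40 4 0 0 0;0 40 4 0 0 0;0 40 5 0 0 0;0 40 5 0 0 0;0 40 5 0 0 0;0 30 5 0 0 0;0 20 5 0 0 0;0 5 4 0 0 0'
python3 go.py 0.5343 0.0222 0.09 163.1
```

```text
time: 10.3
eef_pos: [0.5301, 0.0232, 0.1809]
tool_rot: [0.145, 0.989, -0.007, -0.0]
force: [0.4, 0.5, -1.7]
opening: 0.0299
pos [0.5301 0.0232 0.1809] yaw 163.3 t 10.3 F [ 0.4  0.5 -1.7] open 0.0299 j7 [-0.02  0.65 -0.2   1.91  0.23  0.61  0.91]
shift in present axes [-4.2  1.5 90.9]  shift in target axes [-4.3  0.3 90.9] rotvec [-0.78  0.1   0.17]
```

```bash
python3 -m pendant '-4 0.5 10 -0.4 0 0;-1 0 15 -0.3 0 0;0 0 15 0 0 0;0 0 15 0 0 0;0 0 12 0 0 0;0 0 8 0 0 0;0 0 4 0 0 0;0 0 3 0 0 0;0 0 0 0 0 0;0 0 0 0 0 0'
python3 go.py 0.5343 0.0222 0.0843 163.1
python3 - <<'E'
from h import *
a=[]
for n in('scene','side'):
    s=snap(n); np.savez(f'pics/{n}4.npz',**s)
    u,v=proj(s,[[.534,.022,.09]])[0].astype(int); a.append(cv2.resize(s['image'][v-40:v+40,u-50:u+50],(400,320),interpolation=cv2.INTER_CUBIC))
cv2.imwrite('pics/m4.png',np.hstack(a)); snap('wrist','w4.png')
E
```

```text
time: 11.3
eef_pos: [0.534, 0.0083, 0.0949]
tool_rot: [0.152, 0.988, -0.005, 0.001]
force: [0.6, 0.2, -1.4]
opening: 0.03
pos [0.534  0.0083 0.0949] yaw 162.5 t 11.3 F [ 0.6  0.2 -1.4] open 0.03 j7 [-0.02  0.8  -0.14  1.96  0.28  0.41  0.88]
shift in present axes [ 3.9 13.4 10.4]  shift in target axes [ 3.7 13.3 10.6] rotvec [-0.54  0.19 -0.57]
```

View pics/m4.png

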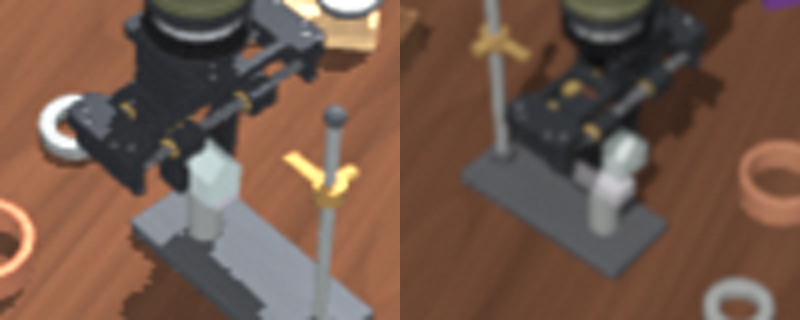

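View pics/w4.png

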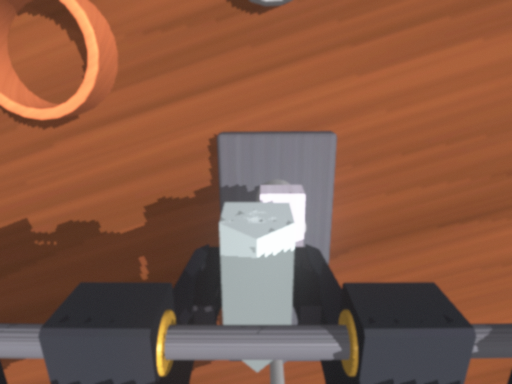

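The pictures show the prism held ridge up but about 13 mm to the -y side of the bar. The wrist view has the bar at (283,210) and the prism at (257,230), which agrees with the TCP reading. I'll correct sideways first.

```bash
python3 -m pendant '2 6 0 -0.4 0 -0.5;2 6 0 0 0 0;0 2 0 0 0 0;0 0 0 0 0 0;0 0 0 0 0 0;0 0 0 0 0 0;0 0 0 0 0 0;0 0 0 0 0 0;0 0 0 0 0 0;0 0 0 0 0 0'
python3 go.py 0.5343 0.0222 0.0843 163.1
```

```text
time: 12.45
eef_pos: [0.5348, 0.0249, 0.0956]
tool_rot: [0.147, 0.989, -0.001, 0.002]
force: [0.3, 0.3, -1.1]
opening: 0.03
pos [0.5348 0.0249 0.0956] yaw 163.1 t 12.45 F [ 0.3  0.3 -1.1] open 0.03 j7 [-0.05  0.8  -0.15  1.96  0.27  0.4   0.87]
shift in present axes [-0.2 -2.7 11.3]  shift in target axes [-0.3 -2.7 11.3] rotvec [-0.05  0.27  0.03]
```

```bash
python3 -m pendant '0 -2.5 0 0 0 0;0 0 2 0 0 0;0 0 3 0 0 0;0 0 2 0 0 0;0 0 0 0 0 0;0 0 0 0 0 0;0 0 0 0 0 0;0 0 0 0 0 0;0 0 0 0 0 0;0 0 0 0 0 0'
python3 go.py 0.5343 0.0222 0.0843 163.1
python3 - <<'E'
from h import *
s=snap('wrist','w5.png'); W=cloud(s)
c=np.array([.534,.022]); d=np.hypot(W[...,0]-c[0],W[...,1]-c[1])
q=W[(d<.05)&(W[...,2]>.09)&(W[...,2]<.14)]
print(len(q),cv2.minAreaRect((q[:,:2]*1000).astype(np.float32)),np.percentile(q[:,2],[50,98]))
E
```

```text
time: 13.45
eef_pos: [0.534, 0.0222, 0.0878]
tool_rot: [0.147, 0.989, -0.001, 0.002]
force: [0.3, -0.2, -1.6]
opening: 0.0297
pos [0.534  0.0222 0.0878] yaw 163.1 t 13.45 F [ 0.3 -0.2 -1.6] open 0.0297 j7 [-0.05  0.81 -0.14  1.96  0.28  0.39  0.87]
shift in present axes [-0.3  0.1  3.5]  shift in target axes [-0.3  0.1  3.5] rotvec [-0.06  0.25  0.02]
14688 ((531.3223266601562, 24.872894287109375), (59.713584899902344, 54.61675262451172), 23.15766143798828) [0.11632106 0.13631236]
```

View pics/w5.png

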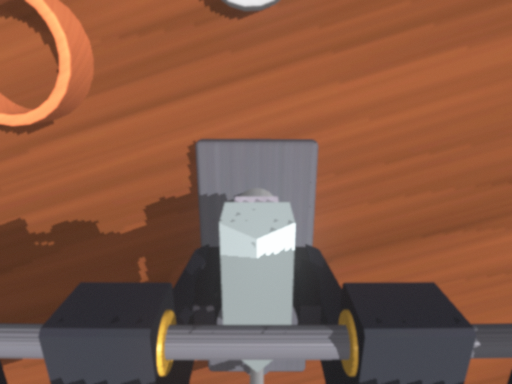

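The wrist view now shows the prism at columns 221–295, centred on the base plate at 197–318. I'll lower it until contact.

```bash
python3 -m pendant '0 0 1 0 0 0;0 0 1 0 0 0;0 0 1 0 0 0;0 0 1 0 0 0;0 0 0 0 0 0;0 0 0 0 0 0;0 0 0 0 0 0;0 0 0 0 0 0;0 0 0 0 0 0;0 0 0 0 0 0'
python3 go.py 0.5343 0.0222 0.0843 163.1
```

```text
time: 14.5
eef_pos: [0.5343, 0.0221, 0.0844]
tool_rot: [0.147, 0.989, -0.001, 0.003]
force: [-0.9, 0.3, 0.4]
opening: 0.0298
pos [0.5343 0.0221 0.0844] yaw 163.1 t 14.5 F [-0.9  0.3  0.4] open 0.0298 j7 [-0.05  0.82 -0.14  1.96  0.28  0.38  0.87]
shift in present axes [0.  0.1 0.1]  shift in target axes [0.  0.1 0.1] rotvec [-0.06  0.31  0.01]
```

Fz went from -1.6 to +0.4 N, so the prism has seated. I'll open.

```bash
python3 -m pendant '0 0 0 0 0 0;0 0 0 0 0 0;0 0 0 0 0 0;0 0 0 0 0 0;0 0 0 0 0 0;0 0 0 0 0 0;0 0 0 0 0 0;0 0 0 0 0 0;0 0 0 0 0 0;0 0 0 0 0 0' -0.4
python3 go.py 0.5343 0.0222 0.25 163.1
python3 - <<'E'
from h import *
s=snap('wrist','w6.png')
E
```

```text
time: 15.5
eef_pos: [0.5347, 0.0222, 0.0844]
tool_rot: [0.147, 0.989, -0.001, 0.003]
force: [0.4, 0.0, -1.0]
opening: 0.0618
pos [0.5347 0.0222 0.0844] yaw 163.1 t 15.5 F [ 0.4  0.  -1. ] open 0.0618 j7 [-0.05  0.82 -0.14  1.96  0.28  0.38  0.87]
shift in present axes [  -0.6   -0.2 -165.6]  shift in target axes [ 4.000e-01 -1.000e-01 -1.656e+02] rotvec [-0.04  0.34  0.01]
```

View pics/w6.png

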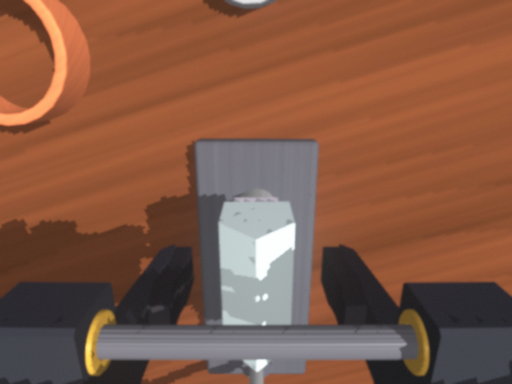

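The prism is released and standing upright and centred on the bar. I'll retreat straight up.

```bash
python3 -m pendant '0 0 -10 0 0 0;0 0 -20 0 0 0;0 0 -25 0 0 0;0 0 -25 0 0 0;0 0 -25 0 0 0;0 0 -25 0 0 0;0 0 -20 0 0 0;0 0 -10 0 0 0;0 0 0 0 0 0;0 0 0 0 0 0'
python3 go.py 0.456 0.2568 0.2 204.9
python3 - <<'E'
from h import *
s=snap('wrist','w7.png'); W=cloud(s)
c=np.array([.534,.022]); d=np.hypot(W[...,0]-c[0],W[...,1]-c[1])
for z0 in (.088,.1,.113):
    q=W[(d<.04)&(W[...,2]>z0)&(W[...,2]<.13)]
    print(len(q),cv2.minAreaRect((q[:,:2]*1000).astype(np.float32)),np.percentile(q[:,2],[50,98]))
a=[]
for n in('scene','side'):
    s=snap(n)
    u,v=proj(s,[[.534,.022,.09]])[0].astype(int); a.append(cv2.resize(s['image'][v-30:v+30,u-30:u+45],(400,320),interpolation=cv2.INTER_CUBIC))
    W=cloud(s);d=np.hypot(W[...,0]-c[0],W[...,1]-c[1]);q=W[(d<.04)&(W[...,2]>.09)&(W[...,2]<.13)]
    print(n,len(q),cv2.minAreaRect((q[:,:2]*1000).astype(np.float32)),np.percentile(q[:,2],[50,98]))
cv2.imwrite('pics/m7.png',np.hstack(a))
E
```

```text
time: 16.55
eef_pos: [0.5325, 0.0224, 0.2551]
tool_rot: [0.147, 0.989, -0.001, 0.003]
force: [0.2, -0.2, 0.5]
opening: 0.0614
pos [0.5325 0.0224 0.2551] yaw 163.1 t 16.55 F [ 0.2 -0.2  0.5] open 0.0614 j7 [ 0.02  0.55 -0.24  1.83  0.18  0.78  0.96]
shift in present axes [141.5 202.2  53.9]  shift in target axes [-29.3 244.8  55.1] rotvec [ -0.19   0.35 -41.77]
2381 ((535.5680541992188, 22.347972869873047), (30.03334617614746, 60.673797607421875), 73.05836486816406) [0.11252778 0.12023322]
2313 ((535.545166015625, 22.31161880493164), (29.99598503112793, 60.66874313354492), 72.84925842285156) [0.11283915 0.12024484]
1122 ((535.7810668945312, 22.73532485961914), (16.770648956298828, 60.556488037109375), 73.64930725097656) [0.1166653 0.1206711]
scene 242 ((538.2146606445312, 19.9605712890625), (33.133941650390625, 62.27241516113281), 73.01628875732422) [0.11000488 0.12286337]
side 162 ((533.4757690429688, 24.88595962524414), (35.15281677246094, 61.943973541259766), 75.21563720703125) [0.10846722 0.11975675]
```

View pics/m7.png

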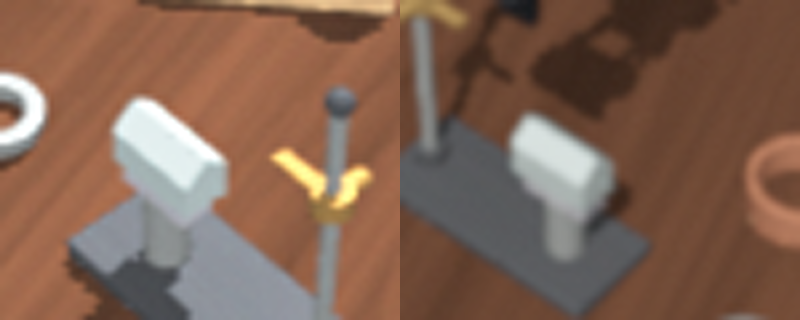

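View pics/w7.png

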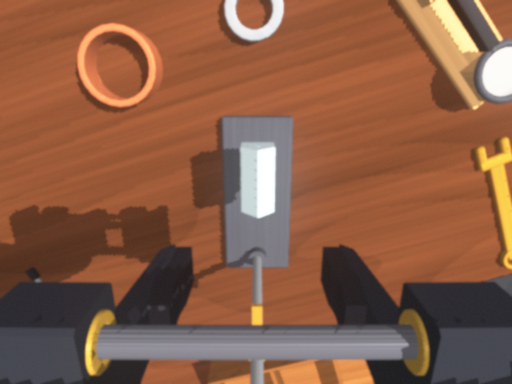

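The prism lies ridge up on the bar. It measures (535.6, 22.4) mm with yaw within about 1° of the bar's and the ridge at 120 mm. Now to the loupe.

```bash
python3 -m pendant '28 40 0 0 0 0;28 40 0 0 0 0;28 40 0 0 0 0;28 40 0 0 0 0;28 40 0 0 0 0;0 0 3 0 0 -8.4;0 0 3 0 0 -8.4;0 0 3 0 0 -8.4;0 0 3 0 0 -8.4;0 0 3 0 0 -8.2'
python3 go.py 0.456 0.2568 0.12 204.9
```

```text
time: 17.7
eef_pos: [0.4497, 0.264, 0.2274]
tool_rot: [-0.217, 0.976, -0.004, -0.006]
force: [0.5, 0.7, -0.2]
opening: 0.062
pos [0.4497 0.264  0.2274] yaw -154.9 t 17.7 F [ 0.5  0.7 -0.2] open 0.062 j7 [-0.36  0.6  -0.43  1.87  0.35  0.76  1.03]
shift in present axes [ -4.   -8.7 107.4]  shift in target axes [ -2.7  -9.2 107.4] rotvec [-0.27 -0.72  0.21]
```

```bash
python3 -m pendant '-3 -9 0 -0.2 -0.7 0;0 0 10 0 0 0;0 0 20 0 0 0;0 0 25 0 0 0;0 0 20 0 0 0;0 0 15 0 0 0;0 0 10 0 0 0;0 0 0 0 0 0;0 0 0 0 0 0;0 0 0 0 0 0'
python3 go.py 0.456 0.2568 0.019 204.9
python3 - <<'E'
from h import *
s=snap('wrist','w8.png'); W=cloud(s); g=s['image'].max(-1)
c=np.array([.456,.2568]); d=np.hypot(W[...,0]-c[0],W[...,1]-c[1])
q=W[(d<.06)&(W[...,2]>.041)&(W[...,2]<.056)&(g<120)]
print(len(q),cv2.minAreaRect((q[:,:2]*1000).astype(np.float32)),np.percentile(q[:,2],[50,98]))
E
```

```text
time: 18.7
eef_pos: [0.4565, 0.2529, 0.1184]
tool_rot: [-0.205, 0.979, -0.002, -0.002]
force: [0.1, -0.2, 0.1]
opening: 0.0618
pos [0.4565 0.2529 0.1184] yaw -156.3 t 18.7 F [ 0.1 -0.2  0.1] open 0.0618 j7 [-0.41  0.76 -0.31  1.97  0.47  0.49  0.93]
shift in present axes [-1.6  4.1 99.4]  shift in target axes [-1.2  3.8 99.4] rotvec [-0.17 -0.27 -1.22]
2471 ((457.8929748535156, 256.5538635253906), (106.37387084960938, 47.305877685546875), 25.220108032226562) [0.04605916 0.04743902]
```

View pics/w8.png

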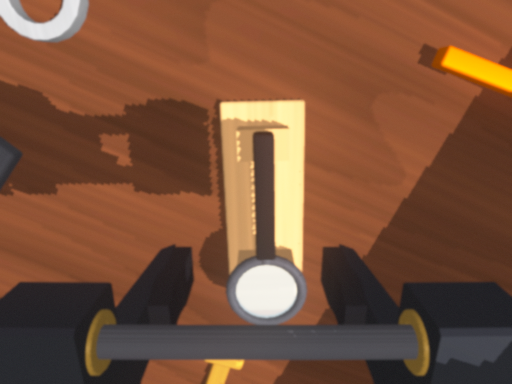

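The handle runs along column 264 from row 132 to 260, with the lens at (267,290), nearly in line with the fingers. I'll tighten the handle line and go down.

```bash
python3 -m pendant '-1.5 4 0 0 -0.2 -1.3;0 0 5 0 0 0;0 0 10 0 0 0;0 0 15 0 0 0;0 0 10 0 0 0;0 0 5 0 0 0;0 0 0 0 0 0;0 0 0 0 0 0;0 0 0 0 0 0;0 0 0 0 0 0'
python3 go.py 0.456 0.2568 0.019 204.9
python3 - <<'E'
from h import *
s=snap('wrist','w9.png'); W=cloud(s); g=s['image'].max(-1)
c=np.array([.456,.2568]); d=np.hypot(W[...,0]-c[0],W[...,1]-c[1])
q=W[(d<.07)&(W[...,2]>.0435)&(W[...,2]<.05)&(g<120)]
print(len(q),cv2.minAreaRect((q[:,:2]*1000).astype(np.float32)),np.percentile(q[:,2],[50,98]))
E
```

```text
time: 19.75
eef_pos: [0.4578, 0.2588, 0.0723]
tool_rot: [-0.217, 0.976, -0.0, 0.002]
force: [0.8, 0.6, -0.0]
opening: 0.0617
pos [0.4578 0.2588 0.0723] yaw -154.9 t 19.75 F [ 0.8  0.6 -0. ] open 0.0617 j7 [-0.46  0.84 -0.24  1.99  0.52  0.37  0.89]
shift in present axes [ 2.7 -0.9 53.3]  shift in target axes [ 2.5 -1.  53.3] rotvec [-0.1   0.24  0.18]
3691 ((450.6251220703125, 255.6595916748047), (92.30702209472656, 13.998039245605469), 24.734882354736328) [0.04612769 0.04739863]
```

View pics/w9.png

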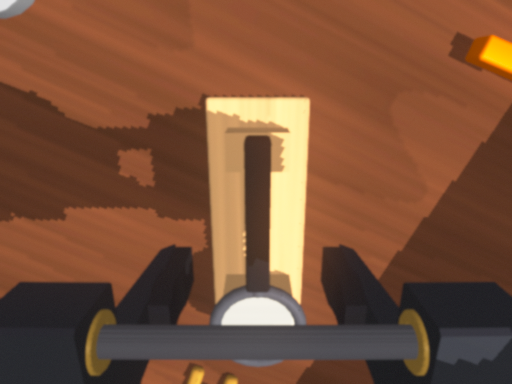

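```bash
python3 -m pendant '2 0 10 0 0.2 0;0 0 10 0 0 0;0 0 15 0 0 0;0 0 10 0 0 0;0 0 5 0 0 0;0 0 3 0 0 0;0 0 0 0 0 0;0 0 0 0 0 0;0 0 0 0 0 0;0 0 0 0 0 0'
python3 go.py 0.4562 0.2578 0.019 204.9
```

```text
time: 20.8
eef_pos: [0.4566, 0.2582, 0.0158]
tool_rot: [-0.217, 0.976, -0.0, 0.001]
force: [-0.1, -0.0, -1.1]
opening: 0.0617
pos [0.4566 0.2582 0.0158] yaw -154.9 t 20.8 F [-0.1 -0.  -1.1] open 0.0617 j7 [-0.51  0.94 -0.16  2.    0.57  0.24  0.85]
shift in present axes [ 0.5 -0.2 -3.2]  shift in target axes [ 0.5 -0.2 -3.2] rotvec [-0.07  0.12  0.17]
```

```bash
python3 -m pendant '0.5 0 -3 0 0 0;0 0 0 0 0 0;0 0 0 0 0 0;0 0 0 0 0 0;0 0 0 0 0 0;0 0 0 0 0 0;0 0 0 0 0 0;0 0 0 0 0 0;0 0 0 0 0 0;0 0 0 0 0 0' 1 30
python3 go.py 0.4562 0.2578 0.019 204.9
```

```text
time: 21.8
eef_pos: [0.4566, 0.2582, 0.02]
tool_rot: [-0.217, 0.976, -0.0, 0.002]
force: [-0.9, -0.5, 0.9]
opening: 0.0135
pos [0.4566 0.2582 0.02  ] yaw -154.9 t 21.8 F [-0.9 -0.5  0.9] open 0.0135 j7 [-0.51  0.93 -0.16  2.    0.56  0.25  0.85]
shift in present axes [ 0.6 -0.1  1. ]  shift in target axes [ 0.5 -0.1  1. ] rotvec [-0.06  0.22  0.16]
```

Gripped with the opening at 13.5 mm. I'll lift gently.

```bash
python3 -m pendant '0 0 -3 0 0 0;0 0 -5 0 0 0;0 0 -8 0 0 0;0 0 -12 0 0 0;0 0 -15 0 0 0;0 0 -20 0 0 0;0 0 -20 0 0 0;0 0 -20 0 0 0;0 0 -20 0 0 0;0 0 -10 0 0 0'
python3 go.py 0.4562 0.2578 0.2 163.1
python3 - <<'E'
from h import *
s=snap('wrist','w10.png'); W=cloud(s)
o=get_obs();g=o['eef_pos'];M=R.from_quat(o['tool_rot']).as_matrix()
L=(W-g)@M   # tool coords
for nm,m in (('lens',(np.abs(L[...,0]+.062)<.035)&(np.abs(L[...,1])<.035)&(np.abs(L[...,2]+.02)<.03)),('handle',(L[...,0]>.015)&(L[...,0]<.062)&(np.abs(L[...,1])<.012)&(np.abs(L[...,2]+.02)<.03))):
    q=L[m];print(nm,len(q))
    if len(q)>10: print(q.mean(0).round(4),'dz/dx',np.polyfit(q[:,0],q[:,2],1).round(4),cv2.minAreaRect((q[:,:2]*1000).astype(np.float32)))
E
```

```text
time: 22.8
eef_pos: [0.4548, 0.2566, 0.1629]
tool_rot: [-0.217, 0.976, -0.001, 0.001]
force: [0.5, -0.1, -0.9]
opening: 0.0133
pos [0.4548 0.2566 0.1629] yaw -154.9 t 22.8 F [ 0.5 -0.1 -0.9] open 0.0133 j7 [-0.38  0.69 -0.37  1.94  0.43  0.59  0.97]
shift in present axes [ -1.8   0.4 -37.1]  shift in target axes [ -1.    1.5 -37.1] rotvec [-0.1   0.16 41.98]
lens 1975
[-0.0464  0.     -0.0197] dz/dx [-0.2341 -0.0306] ((-44.68206024169922, 0.1799945831298828), (22.514915466308594, 39.647090911865234), 0.7054096460342407)
handle 3738
[ 0.0361 -0.0002 -0.0249] dz/dx [ 0.0586 -0.027 ] ((34.16156768798828, -0.1954326629638672), (14.022993087768555, 38.32368469238281), 89.92694091796875)
```

View pics/w10.png

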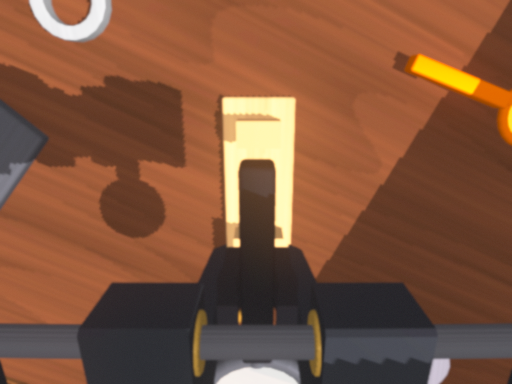

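The loupe is held with its handle straight in the grip, and the rest lies empty below. I'll raise it and turn it to the stand's heading.

```bash
python3 -m pendant '0 0 -8 0 0 4;0 0 -8 0 0 6;0 0 -8 0 0 6;0 0 -8 0 0 6;0 0 -6 0 0 6;0 0 0 0 0 6;0 0 0 0 0 5;0 0 0 0 0 3;0 0 0 0 0 0;0 0 0 0 0 0'
python3 go.py 0.4763 0.0404 0.2 163.1
```

```text
time: 23.85
eef_pos: [0.4517, 0.2538, 0.2013]
tool_rot: [0.162, 0.987, -0.003, -0.0]
force: [0.0, 0.8, -0.8]
opening: 0.0136
pos [0.4517 0.2538 0.2013] yaw 161.4 t 23.85 F [ 0.   0.8 -0.8] open 0.0136 j7 [-0.49  0.61 -0.18  1.92  0.18  0.63  0.46]
shift in present axes [ -91.3 -194.4    2.4]  shift in target axes [ -85.6 -197.     1.3] rotvec [-0.33  0.01 -1.69]
```

```bash
python3 -m pendant '-4 -8 0 -0.3 0 -1;-8 -17 0 0 0 -0.7;-11 -25 0 0 0 0;-13 -28 0 0 0 0;-13 -28 0 0 0 0;-13 -28 0 0 0 0;-11 -25 0 0 0 0;-8 -17 0 0 0 0;-4 -8 0 0 0 0;0 0 0 0 0 0'
python3 go.py 0.4763 0.0404 0.2 163.1
```

```text
time: 24.85
eef_pos: [0.4801, 0.0392, 0.1997]
tool_rot: [0.14, 0.99, -0.001, -0.001]
force: [0.9, 0.3, -2.8]
opening: 0.0138
pos [0.4801 0.0392 0.1997] yaw 163.9 t 24.85 F [ 0.9  0.3 -2.8] open 0.0138 j7 [-0.02  0.57 -0.24  2.03  0.24  0.57  0.86]
shift in present axes [ 4.   0.1 -0.3]  shift in target axes [ 4.   0.1 -0.3] rotvec [-0.08 -0.1   0.79]
```

Let it settle, then check the loupe's real pose with all three cameras.

```bash
python3 -m pendant '2 0 0 0 0 0.8;0 0 0 0 0 0;0 0 0 0 0 0;0 0 0 0 0 0;0 0 0 0 0 0;0 0 0 0 0 0;0 0 0 0 0 0;0 0 0 0 0 0;0 0 0 0 0 0;0 0 0 0 0 0'
python3 go.py 0.4763 0.0404 0.1515 163.1
cat > chk.py <<'E'
from h import *
import sys
o=get_obs();p=o['eef_pos'];M=R.from_quat(o['tool_rot']).as_matrix()
ex=p-62e-3*M[:,0]; ex[2]+=.018; print('expected lens',ex.round(4))
a=[]
for n in('wrist','scene','side'):
    s=snap(n,sys.argv[1]+n+'.png');W=cloud(s)
    if n!='wrist':
        u,v=proj(s,[ex])[0].astype(int); a.append(cv2.resize(s['image'][v-36:v+44,u-50:u+50],(400,320),interpolation=cv2.INTER_CUBIC))
    d=np.hypot(W[...,0]-ex[0],W[...,1]-ex[1])
    q=W[(d<.04)&(abs(W[...,2]-ex[2])<.02)]
    if len(q)>20:
        A=np.c_[q[:,:2]-ex[:2],np.ones(len(q))]; k=np.ones(len(q),bool)
        for _ in range(5):
            c=np.linalg.lstsq(A[k],q[k,2],rcond=None)[0]; k=abs(A@c-q[:,2])<.003
        (x,y),r=cv2.minEnclosingCircle((q[k][:,:2]*1000).astype(np.float32))
        print(n,'lens n',len(q),k.sum(),'circle',round(x,1),round(y,1),round(r,1),'mean',(q[k].mean(0)*1000).round(1),'top z at centre',round(c[2]*1000,1),'slopes',c[:2].round(3))
    L=(W-p)@M
    m=(L[...,0]>.012)&(L[...,0]<.06)&(abs(L[...,1])<.009)&(abs(L[...,2]+.023)<.012)
    q=W[m]; 
    if len(q)>20:
        f=-(q-ex)@M[:,0]; c=np.polyfit(f,q[:,2],1); k=abs(np.polyval(c,f)-q[:,2])<.003; c=np.polyfit(f[k],q[k,2],1); print('  handle n',len(q),'top slope along +x',c[0].round(3),'z at grip(-62)',np.polyval(c,-.062).round(4))
    b=np.array([.5356,.0224]);d=np.hypot(W[...,0]-b[0],W[...,1]-b[1]);q=W[(d<.04)&(W[...,2]>.09)&(W[...,2]<.13)]
    if len(q)>20: print('  prism',len(q),cv2.minAreaRect((q[:,:2]*1000).astype(np.float32)))
cv2.imwrite('pics/'+sys.argv[1]+'.png',np.hstack(a))
E
python3 chk.py c1
```

```text
time: 25.85
eef_pos: [0.4775, 0.0453, 0.1999]
tool_rot: [0.143, 0.99, 0.001, -0.001]
force: [0.5, 0.1, -1.4]
opening: 0.0137
pos [0.4775 0.0453 0.1999] yaw 163.6 t 25.85 F [ 0.5  0.1 -1.4] open 0.0137 j7 [-0.04  0.57 -0.24  2.03  0.24  0.56  0.85]
shift in present axes [-0.4 -5.1 48.4]  shift in target axes [-0.3 -5.  48.4] rotvec [ 0.09 -0.14  0.47]
expected lens [0.537  0.0278 0.2177]
wrist lens n 1980 1956 circle 525.3 32.3 20.0 mean [522.6  33.1 220.5] top z at centre 216.9 slopes [-0.224  0.068]
  handle n 3959 top slope along +x 0.006 z at grip(-62) 0.2263
  prism 149 ((531.979736328125, 14.128814697265625), (7.043211936950684, 59.784515380859375), 77.69974517822266)
scene lens n 321 239 circle 536.3 26.6 38.2 mean [543.3  24.5 220.5] top z at centre 220.5 slopes [ 0.012 -0.005]
  prism 238 ((536.7030029296875, 20.842174530029297), (32.81623840332031, 62.66865158081055), 71.65023803710938)
  handle n 63 top slope along +x -0.023 z at grip(-62) 0.2222
  prism 165 ((534.9796752929688, 26.242416381835938), (31.348562240600586, 62.289363861083984), 71.73827362060547)
```

View pics/c1.png

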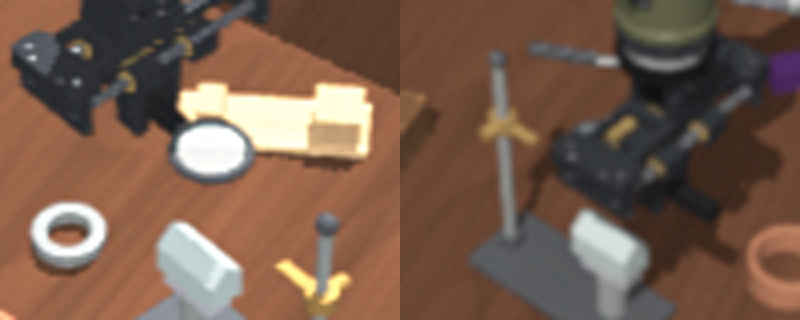

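View pics/c1wrist.png

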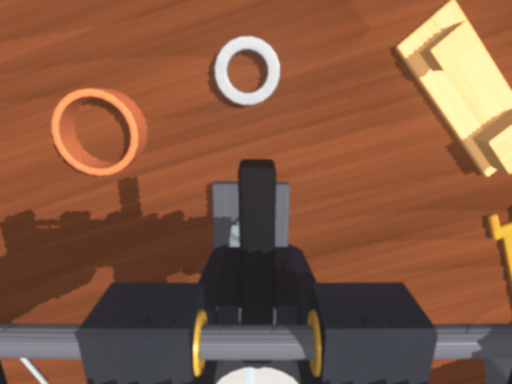

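Run:
```python
from fit import *
b=np.array([.5346,.0222]);a=np.radians(-16.9);x=np.array([np.cos(a),np.sin(a)]);y=np.array([-x[1],x[0]])
for n in P:
    s,W=P[n];hsv=cv2.cvtColor(s['image'],cv2.COLOR_BGR2HSV)
    m=(hsv[...,0]>14)&(hsv[...,0]<32)&(hsv[...,1]>110)&(hsv[...,2]>90)
    f=(W[...,:2]-b)@x
    tip=[(86,0)];
    for z in(.165,.168,.170,.172,.175): print(n,z,proj(s,[[*(b+.086*x),z],[*(b+.1*x),z]]).round(1).tolist())
    u,v=proj(s,[[*(b+.1*x),.17]])[0].astype(int)
    ys,xs=np.nonzero(m[v-14:v+14,u-16:u+16]); 
    for r in np.unique(ys): print(r+v-14, xs[ys==r].min()+u-16, xs[ys==r].max()+u-16)
    q=W[m&(f>.084)&(f<.108)&(abs((W[...,:2]-b)@y)<.012)&(W[...,2]>.12)];print('z',np.percentile(q[:,2],[5,25,50,75,95]).round(4),len(q))
```

```text
scene 0.165 [[293.1, 201.1], [296.6, 203.9]]
scene 0.168 [[293.1, 200.4], [296.6, 203.2]]
scene 0.17 [[293.1, 199.9], [296.7, 202.8]]
scene 0.172 [[293.2, 199.4], [296.7, 202.3]]
scene 0.175 [[293.2, 198.7], [296.8, 201.6]]
199 293 295
200 292 296
201 292 297
202 294 309
203 295 310
204 296 310
205 297 310
206 298 308
207 299 307
208 299 307
209 299 307
210 299 306
211 300 306
212 300 305
z [0.1662 0.1701 0.172  0.1733 0.1742] 13
side 0.165 [[220.9, 166.5], [217.9, 164.7]]
side 0.168 [[220.8, 165.9], [217.9, 164.1]]
side 0.17 [[220.8, 165.4], [217.8, 163.7]]
side 0.172 [[220.8, 165.0], [217.8, 163.2]]
side 0.175 [[220.7, 164.4], [217.8, 162.6]]
158 210 216
159 210 216
160 209 216
161 210 217
162 208 218
163 208 220
164 208 221
165 208 222
166 219 222
z [0.1677 0.1685 0.1705 0.172  0.1747] 16
```

The loupe is level: handle slope 0.006, lens slope about 0.01. The lens centre measures about 218 mm against an expected 217.7. The pointer tip is at about 170 mm in both views, so the target TCP z is about 152 mm.

```bash
python3 -m pendant '0 -4 0 0 0 0.4;0 -1.5 3 0 0 0;0 0 5 0 0 0;0 0 7 0 0 0;0 0 8 0 0 0;0 0 8 0 0 0;0 0 5 0 0 0;0 0 3 0 0 0;0 0 0 0 0 0;0 0 0 0 0 0'
python3 go.py 0.4763 0.0404 0.152 163.1
```

```text
time: 27.0
eef_pos: [0.4753, 0.0395, 0.1564]
tool_rot: [0.147, 0.989, 0.001, -0.002]
force: [-0.4, -0.1, -1.3]
opening: 0.0138
pos [0.4753 0.0395 0.1564] yaw 163.1 t 27.0 F [-0.4 -0.1 -1.3] open 0.0138 j7 [-0.05  0.64 -0.2   2.08  0.27  0.44  0.82]
shift in present axes [-0.8  1.1  4.4]  shift in target axes [-0.7  1.1  4.4] rotvec [ 0.04 -0.24  0.04]
```

```bash
python3 -m pendant '-0.7 1 2 0 0 0;0 0 2 0 0 0;0 0 0.5 0 0 0;0 0 0 0 0 0;0 0 0 0 0 0;0 0 0 0 0 0;0 0 0 0 0 0;0 0 0 0 0 0;0 0 0 0 0 0;0 0 0 0 0 0'
python3 go.py 0.4763 0.0404 0.152 163.1; python3 chk.py c2
```

```text
time: 28.0
eef_pos: [0.4771, 0.0405, 0.1525]
tool_rot: [0.147, 0.989, 0.001, -0.001]
force: [-0.4, 0.1, -1.8]
opening: 0.0136
pos [0.4771 0.0405 0.1525] yaw 163.1 t 28.0 F [-0.4  0.1 -1.8] open 0.0136 j7 [-0.06  0.65 -0.19  2.08  0.28  0.43  0.81]
shift in present axes [ 0.7 -0.3  0.5]  shift in target axes [ 0.7 -0.3  0.5] rotvec [ 0.11 -0.11  0.02]
expected lens [0.5364 0.0225 0.1704]
wrist lens n 1980 1944 circle 525.1 27.1 20.2 mean [522.2  28.  173.1] top z at centre 169.6 slopes [-0.215  0.065]
  handle n 3963 top slope along +x 0.004 z at grip(-62) 0.1789
  prism 52 ((539.7305908203125, 22.274988174438477), (24.67400550842285, 12.483623504638672), 68.60889434814453)
scene lens n 322 240 circle 535.2 22.8 38.7 mean [542.5  20.1 173.1] top z at centre 173.3 slopes [-0.018  0.007]
  prism 231 ((537.1943359375, 21.028892517089844), (33.56342315673828, 62.92824172973633), 74.90803527832031)
  handle n 55 top slope along +x -0.013 z at grip(-62) 0.1755
  prism 75 ((533.9086303710938, 27.19453239440918), (33.173423767089844, 60.14730453491211), 74.5932846069336)
```

View pics/c2.png

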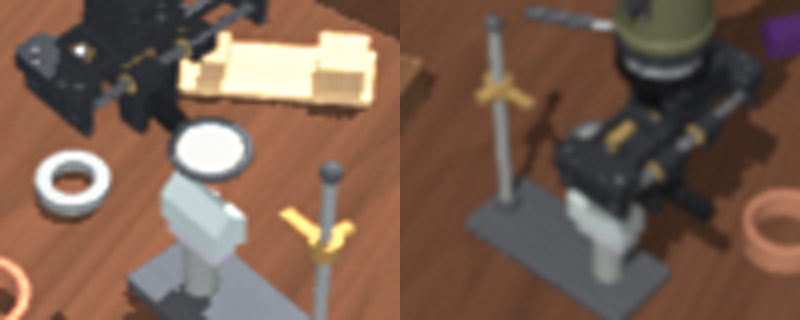

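The scene view shows the lens level above the prism, with the prism still in place and ridge up. One settling call, then a final check.

```bash
python3 -m pendant '0 0 0 0 0 0;0 0 0 0 0 0;0 0 0 0 0 0;0 0 0 0 0 0;0 0 0 0 0 0;0 0 0 0 0 0;0 0 0 0 0 0;0 0 0 0 0 0;0 0 0 0 0 0;0 0 0 0 0 0'
python3 go.py 0.4763 0.0404 0.152 163.1; python3 -c "
from cell import *
print(get_obs()['joint_vel'].round(4)); print(sign_off())"
```

```text
time: 29.15
eef_pos: [0.4771, 0.0405, 0.1525]
tool_rot: [0.147, 0.989, 0.001, -0.001]
force: [0.6, 0.6, -1.0]
opening: 0.0137
pos [0.4771 0.0405 0.1525] yaw 163.1 t 29.15 F [ 0.6  0.6 -1. ] open 0.0137 j7 [-0.06  0.65 -0.19  2.08  0.28  0.43  0.81]
shift in present axes [ 0.7 -0.3  0.5]  shift in target axes [ 0.7 -0.3  0.5] rotvec [ 0.11 -0.11  0.03]
[-0.0012  0.001  -0.001   0.0009 -0.     -0.0008  0.0009]
the job is handed in; nothing more can be done
None
```

I set the prism ridge up on the rest bar and let it go, then took the loupe by its handle. I handed the job in at about 29 s with the lens held over the prism, but sign-off gives no verdict.

**Prism:** right after release it measured about 1.5 mm from the bar's middle, with yaw within about 1° of the bar's and the ridge at 120 mm.

**Loupe:** from the arm's pose, the lens centre is about 1 mm sideways of the prism's centre. Its height is 170.4 mm, against about 170 mm for the pointer tip. The handle slope measured 0.004 rad in the wrist view. The arm was still when I handed in (joint speeds around 0.001 rad/s).

**Disagreements:**
- The scene and side cameras placed the prism up to about 5 mm away from the wrist measurement. They see it from one side only and it was partly hidden, so I went by the wrist view.
- The wrist camera's fit of the lens tilt (about 0.2) was unusable because the gripper hid part of the lens. For levelness I relied on the handle slope and on the scene view of the lens (about 0.02).
- I did not re-measure the pointer or the bystanders at the end. I saw no contact with them, and they looked in place in the views that showed them.

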